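# Stack the filings sieves on the shaker

## Robot

A 6-joint arm with a two-finger parallel gripper is mounted at the origin on a cart in front of the work surface, level with it; the furniture and walls round the work are solid. World frame = base frame: x ahead of the robot, y to its left, z up, the work surface at z = 0. Lengths are in m, angles in degrees, forces in N, time in s.
With the tool pointing down it reaches from about 0.25 to 0.725 m from the base axis. Payload 9.7 kg.
Tool frame: the origin (TCP) lies at the very end of the fingers, on their centre line; the grasp point (between the pads) lies grasp_offset behind it (grasp_offset is the distance from the TCP to the grasp point, in m); z points along the fingers, y is the line along which they close (so a half turn about z gives the same grasp; the last joint's range is limited). The gripper opens to 85 mm and grips with 20 to 120 N. Pads are 22 mm wide; open, the fingers measure 114 mm over their backs; the gripper's body (76 mm by 85 mm) begins 54 mm behind the grasp point. The pads swing forward as they close: fully open they stand 13 mm farther back than shut.
Start: joints at [-72.536, 4.979, 10.078, 95.1, 0, 90], TCP at [0.165, -0.525, 0.231] pointing down, gripper open.
Joint ranges: [-179.16, 179.16], [-48.56, 103.87], [-65.8, 70.77], [-126.05, 130.52], [-82.76, 87.17], [-180, 180]. Speed limits (degrees/s): [127.2, 127.2, 147.25, 180, 180, 180].

## Interface

Orientations are given as [roll, pitch, yaw] about the fixed x, y, z axes, in that order (R = Rz(yaw) Ry(pitch) Rx(roll)).
In Python, from workcell import get_obs, camera, calibration, job_done, recognise, cut_out, mark_of, grasp_offset gives the robot as it stands.
- The arm moves only by the tool servo_tool, never from a script. Its argument "moves" is a list of rows, each a list of 3 entries, a list of its own where there are three numbers: the turn, a rotation vector about the tool's x, y, z in degrees, then the shift along the tool's x, y, z in m, then the opening in per cent of the stroke, from 0 (shut) to 100 (fully open). In form: [[[ax, ay, az], [x, y, z], claw], ...]. A call has 1 to 12 rows; each row shifts and turns the commanded pose from where the row before left it, along the tool's axes as they then stand; what a row does not reach is not made up. A row lasts 1/10 s, in which the tool goes at most 50 mm and 8.59 degrees, less where a joint would pass 70% of its speed; a pose out of reach is approached as far as the arm can. A call is refused whole if a number of a shift passes 0.05 or a number of a turn 8.59, either way. A call with a gripper value outside its range is refused whole. The fingers move at their own pace and stop on an object; "force" is the grip in N (left out, the last holds). Time passes only in rows, so rows that do not move let the fingers close. It gives the time, the measured TCP pose, the force, the opening and the grip force at its end, in the units of the state.
- get_obs(): the state, without advancing time (a new reading comes with each control period).
- camera(name): name is "scene" or "top" or "wrist"; returns (picture, depth): 420x560x3 uint8, red, green, blue; 420x560 float32, m along the optical axis (not along the pixel's ray), 0 where there is no reading.
- calibration(name): a dict with "camera_matrix" (3x3 intrinsics, pixels), "dist" ([k1, k2, p1, p2, k3] as OpenCV has them; the pictures are not rectified), "R" (3x3) and "t" (3): a world point X has camera coordinates R X + t. Camera axes: x right, y down, z forward; pixel columns grow to the right and rows downward; lengths in m; the calibration is good to about 2 mm. A picture is of the moment at which its call begins: read the wrist's pose just before it. calibration takes no time and is no camera call; for the wrist camera it gives the pose at the moment of the call.
- job_done(): hands the job in; it is judged then, once.
Trained networks look in the newest picture that a camera, given by its name, has taken for a name from the list of things; names that differ only in an ending like _2 or _b are one class to them, and where a whole thing is asked for, a point or a joint stands for the part that bears it (a point fixed in the world has none). Each returns a list of dicts, best first, with "score" (0 to 1); they miss things now and then, are a little off and sometimes report something else, mostly with a low value. They report only what shows in the picture. A call takes as long as a camera call.
- recognise(name, camera): "xyz" ([x, y, z] in m, in the coordinates of the camera as it stood for that picture, good to about 4 mm: the middle of the surface that is visible of it).
- cut_out(name, camera): "mask" (420x560 bool, what is visible of it).
- mark_of(name, camera): "xyz" ([x, y, z] in m, in the coordinates of the camera as it stood for that picture, good to about 4 mm: a listed point, or the origin of a listed thing).
The state is a dict: "time": time; "q": joint angles; "qd": joint speeds; "joint_efforts": joint torques, N m; "ee_pos": TCP position; "tcp_rot": TCP orientation; "wrist_force": force on the tool from outside, world axes, zero at the start; "torque": the same for the moment, N m; "opening": finger opening in m; "grasp_force": force on a finger pad.
Only numpy, scipy, OpenCV 4.12 (cv2) and the standard library are available. Lean on these libraries where they do the work, as an engineer would, in place of code of your own. Each camera call takes 0.05 s, during which the arm holds its last target. There are 200 camera calls.

## Task

Set up the sieve stack for sorting the metal filings: put the fine blue sieve into the brass cup of the shaker first, then the medium yellow sieve on it, then the coarse red sieve, and close the stack with the knobbed lid. Each piece must sit level and fully home in the one below, and the stack must stand free at the end. Leave the white tin, the green wax block and the tray of burrs where they are.

Things in the scene. Friction and masses are not known exactly. Their poses are not given: they have to be found in the camera images.
- receiver_mouth (a point): Shaker: fixed grey round machine, 92 mm across, 28 mm tall, carrying an open brass cup in its middle, 60 mm across outside, 53 mm inside, 20 mm tall, 16 mm deep. Point: centre of the cup's mouth, level with its rim, 48 mm above the dark wooden board that everything stands on; the board's top is 45 mm above the zero of z. z up.
- fine_sieve_mid (a point): Sieve: round blue plastic frame 60 mm across, 24 mm tall in all, fine (the closest) mesh. Upper 17 mm: the frame, open mouth 53 mm wide. Lower 7 mm: bevelled aluminium spigot 46 mm across, on which it stands; it enters the mouth below until the frame rests on that rim. Grip across the frame. Point: on the axis, 12 mm above the underside, 12 mm below the rim; z up.
- medium_sieve_mid (a point): Sieve: round yellow plastic frame 60 mm across, 24 mm tall in all, medium mesh. Upper 17 mm: the frame, open mouth 53 mm wide. Lower 7 mm: bevelled aluminium spigot 46 mm across, on which it stands; it enters the mouth below until the frame rests on that rim. Grip across the frame. Point: on the axis, 12 mm above the underside, 12 mm below the rim; z up.
- coarse_sieve_mid (a point): Sieve: round red plastic frame 60 mm across, 24 mm tall in all, coarse (the widest) mesh. Upper 17 mm: the frame, open mouth 53 mm wide. Lower 7 mm: bevelled aluminium spigot 46 mm across, on which it stands; it enters the mouth below until the frame rests on that rim. Grip across the frame. Point: on the axis, 12 mm above the underside, 12 mm below the rim; z up.
- lid_knob (a point): Lid: pale aluminium disc 60 mm across, 5 mm thick, with a 7 mm spigot beneath (46 mm across, like the sieves'), and a black round knob on a neck on top, 20 mm across, 12 mm tall, for the grip. 29 mm tall in all. Point: centre of the knob, 23 mm above the underside (16 mm above the rim it closes), 6 mm below the knob's top; z up.
- white_tin_mid (a point): Bystander: small round white tin, 54 mm across, 24 mm tall; the point is its centre, 12 mm up. Not to be moved.
- wax_mid (a point): Bystander: block of green carving wax, 32 x 72 x 22 mm (x, y, z); the point is its centre, 11 mm up. Not to be moved.
- burr_tray_mid (a point): Bystander: cream plastic tray of burrs, 49 x 75 x 20 mm (x, y, z); the point is its centre, 10 mm up. Not to be moved.

How it is judged (in metres and radians):
On the way, in this order (a step that is already met when the one before it is completed fails the run):
1. the blue sieve sits home in the shaker's brass cup (horizontal distance between fine_sieve_mid and receiver_mouth below 0.006 m and z of fine_sieve_mid in the frame of receiver_mouth between 0.0025 and 0.0075 m and angle between fine_sieve_mid's own z axis and vertical below 0.07 rad), for 0.2 s.
2. the yellow sieve sits home on the blue one (horizontal distance between medium_sieve_mid and fine_sieve_mid below 0.006 m and z of medium_sieve_mid in the frame of fine_sieve_mid between 0.0145 and 0.0195 m and angle between medium_sieve_mid's own z axis and vertical below 0.07 rad), for 0.2 s.
3. the red sieve sits home on the yellow one (horizontal distance between coarse_sieve_mid and medium_sieve_mid below 0.006 m and z of coarse_sieve_mid in the frame of medium_sieve_mid between 0.0145 and 0.0195 m and angle between coarse_sieve_mid's own z axis and vertical below 0.07 rad), for 0.2 s.
4. the lid sits home on the red sieve (horizontal distance between lid_knob and coarse_sieve_mid below 0.006 m and z of lid_knob in the frame of coarse_sieve_mid between 0.0255 and 0.0305 m and angle between lid_knob's own z axis and vertical below 0.07 rad), for 0.2 s.
At the end, for the whole second after the job is handed in: From the bottom: shaker cup, blue, yellow and red sieve, lid; each within 6 mm of the axis of the one below, within 2.5 mm of its fully seated height and within 0.07 rad of level, at rest and released (all of step 1 and all of step 2 and all of step 3 and all of step 4 and linear speed of each of fine_sieve, medium_sieve, coarse_sieve, sieve_lid below 0.02 m/s); the robot touches nothing.
It fails at once if the white tin is displaced by more than 20 mm (distance of white_tin_mid from where it was at the start of the episode above 0.02 m).
It fails at once if the wax block is displaced by more than 20 mm (distance of wax_mid from where it was at the start of the episode above 0.02 m).
It fails at once if the tray of burrs is displaced by more than 20 mm (distance of burr_tray_mid from where it was at the start of the episode above 0.02 m).
It also fails if it takes over 120 s, if anything falls off the work surface, if the arm or the gripper's body presses on something with over 40 N, if the wrist force passes 120 N, or if a joint passes its speed limit or range.

## Working session

There is one attempt and no reset: what is moved stays moved. The work goes in short steps, Python scripts to look and compute and a tool call to move; the robot and the scene stay as the last step left them, time stands still between calls to the robot, and variables do not carry over. Pictures are saved under pics/ and viewed, at most 14 in all, crops included, and the job is handed in when it is done.

Besides the shell and the picture viewer there is one more tool, called as name(argument=value, ...) on one line, values as JSON. servo_tool: Moves the arm, as the interface text tells. Its arguments: {"type":"object","properties":{"moves":{"type":"array"},"force":{"type":"number"}},"required":["moves"]}

```bash
ls; mkdir -p pics
python3 - <<'E'
from workcell import *
import cv2
print(grasp_offset); o=get_obs(); print(o)
for n in("scene","top"):
    p,d=camera(n); cv2.imwrite(f"pics/{n}0.png",p[:,:,::-1]); 
    c=calibration(n); print(n,c)
E
```

```text
pics
0.0187
{'time': 0.0, 'q': array([-7.25362650e+01,  5.00945988e+00,  1.00350700e+01,  9.50987075e+01,
       -3.14821099e-04,  8.99998319e+01]), 'qd': array([ 0.05383593,  0.02825267,  0.03386323, -0.02228418, -0.14482679,
       -0.00458744]), 'joint_efforts': array([ 4.59454077e-04, -5.20388496e+01,  4.64799213e+01,  1.63811079e-02,
       -1.35124492e-05, -8.96451553e-07]), 'ee_pos': array([ 0.16498824, -0.52443825,  0.23060432]), 'tcp_rot': array([-1.79926903e+02,  3.14606431e-04,  1.74639034e+01]), 'wrist_force': array([ 0.26201529, -0.64367971,  0.12577709]), 'torque': array([-0.04375621,  0.00185533, -0.02085421]), 'grasp_force': 0.0, 'opening': 0.08506793982928583}
scene {'camera_matrix': array([[478.29414981,   0.        , 277.841739  ],
       [  0.        , 478.29414981, 204.65045185],
       [  0.        ,   0.        ,   1.        ]]), 'dist': array([0.00955798, 0.        , 0.        , 0.        , 0.        ]), 'R': array([[-0.88300056, -0.46906596, -0.01694476],
       [-0.216681  ,  0.4393869 , -0.87177319],
       [ 0.41636444, -0.76610461, -0.48961656]]), 't': array([0.44431161, 0.21417133, 1.07111878])}
top {'camera_matrix': array([[385.23937552,   0.        , 277.06611972],
       [  0.        , 385.23937552, 205.87543168],
       [  0.        ,   0.        ,   1.        ]]), 'dist': array([0.0346999, 0.       , 0.       , 0.       , 0.       ]), 'R': array([[ 2.68763984e-02, -9.99638755e-01,  1.35980110e-04],
       [-9.93373249e-01, -2.67231491e-02, -1.11783098e-01],
       [ 1.11746351e-01,  2.86924808e-03, -9.93732620e-01]]), 't': array([-0.01081983,  0.49588951,  0.92319534])}
```

View pics/scene0.png

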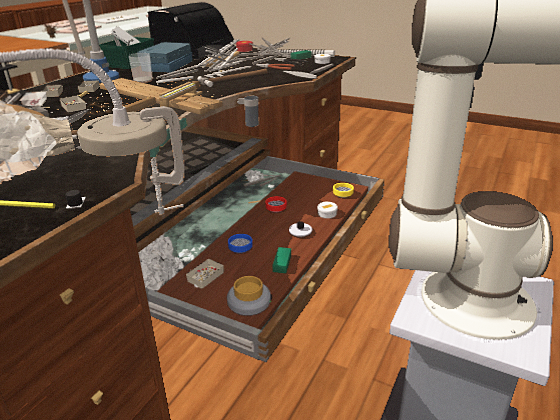

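View pics/top0.png

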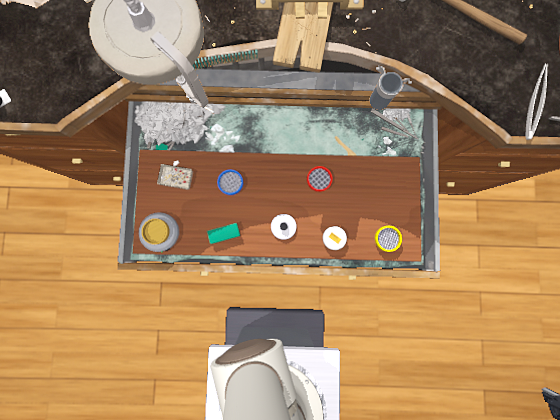

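```bash
cat > h.py <<'E'
from workcell import *
import numpy as np, cv2
N=["receiver_mouth","fine_sieve_mid","medium_sieve_mid","coarse_sieve_mid","lid_knob","white_tin_mid","wax_mid","burr_tray_mid"]
def world(p,c): return c["R"].T@(np.array(p)-c["t"])
def marks(cam,names=N):
    c=calibration(cam); p,d=camera(cam)
    for n in names:
        for r in mark_of(n,cam)[:3]: print(cam,n,round(float(r["score"]),2),world(r["xyz"],c).round(4))
    return p,d,c
def circle(cam,n,z,p=None):
    """mask -> points on plane z (world): min enclosing circle"""
    c=calibration(cam); m=cut_out(n,cam)
    if not m: return None
    ys,xs=np.nonzero(m[0]["mask"])
    u=cv2.undistortPoints(np.c_[xs,ys].astype(float)[:,None],c["camera_matrix"],c["dist"])[:,0]
    r=np.c_[u,np.ones(len(u))]@c["R"]; o=-c["R"].T@c["t"]
    P=o+r*((z-o[2])/r[:,2])[:,None]
    (x,y),R=cv2.minEnclosingCircle(P[:,:2].astype(np.float32))
    return np.round([x,y,R],4), P
E
python3 - <<'E'
from h import *
for c in("top","scene"): marks(c)
E
```

```text
top receiver_mouth 0.8 [0.4261 0.2824 0.0969]
top receiver_mouth 0.54 [0.4265 0.124  0.0593]
top fine_sieve_mid 0.81 [0.5492 0.1148 0.0579]
top medium_sieve_mid 0.56 [ 0.421  -0.261   0.0532]
top coarse_sieve_mid 0.85 [ 0.5628 -0.0964  0.0539]
top lid_knob 0.91 [ 0.4473 -0.0111  0.0692]
top lid_knob 0.65 [0.5465 0.1139 0.0571]
top white_tin_mid 0.78 [ 0.4203 -0.1334  0.0548]
top wax_mid 0.9 [0.4276 0.1244 0.0582]
top burr_tray_mid 0.66 [0.5565 0.2515 0.0529]
scene receiver_mouth 0.9 [0.4262 0.2792 0.0933]
scene fine_sieve_mid 0.59 [0.5438 0.1172 0.0631]
scene medium_sieve_mid 0.6 [ 0.4204 -0.2658  0.0559]
scene coarse_sieve_mid 0.53 [ 0.5643 -0.0992  0.06  ]
scene lid_knob 0.52 [ 0.4435 -0.018   0.0665]
scene white_tin_mid 0.67 [ 0.4218 -0.1382  0.0532]
scene wax_mid 0.66 [0.424  0.1285 0.0568]
scene wax_mid 0.25 [0.5567 0.2489 0.0546]
scene burr_tray_mid 0.91 [0.5588 0.2489 0.0552]
scene burr_tray_mid 0.55 [ 0.4231 -0.1343  0.0553]
```

The scene picture shows everything on the board in an open drawer. The top picture shows the shaker at (157,232), blue at (230,182), red (320,179), lid (284,227), tin (335,238), yellow (389,238), wax (223,234) and tray (175,177). The drawer's front wall runs along row 265. I'll check the wall heights and clearances, and start moving towards blue.

Run:
```python
from h import *
c=calibration("top"); p,d=camera("top")
ys,xs=np.mgrid[0:420,0:560]
u=cv2.undistortPoints(np.c_[xs.ravel(),ys.ravel()].astype(float)[:,None],c["camera_matrix"],c["dist"])[:,0]
P=(np.c_[u,np.ones(len(u))]*d.ravel()[:,None]-c["t"])@c["R"]; W=P.reshape(420,560,3)
for col in(157,284,389,440-8):
    print(col,[tuple((W[r,col]*1000).astype(int)) for r in range(226,276,4)])
for row in(232,182): print(row,[tuple((W[row,k]*1000).astype(int)) for k in list(range(112,170,5))+list(range(400,445,6))])
print([tuple((W[r,230]*1000).astype(int)) for r in range(90,200,8)])
for n,z in zip(N[:5],(.093,.069,.069,.069,.057)):
    r=circle("top",n,z); print(n,r and r[0])
```

```text
157 [(np.int64(436), np.int64(279), np.int64(77)), (np.int64(426), np.int64(278), np.int64(78)), (np.int64(417), np.int64(278), np.int64(77)), (np.int64(408), np.int64(277), np.int64(77)), (np.int64(399), np.int64(277), np.int64(76)), (np.int64(390), np.int64(277), np.int64(75)), (np.int64(380), np.int64(278), np.int64(68)), (np.int64(371), np.int64(285), np.int64(44)), (np.int64(360), np.int64(293), np.int64(17)), (np.int64(327), np.int64(471), np.int64(-566)), (np.int64(343), np.int64(278), np.int64(60)), (np.int64(334), np.int64(278), np.int64(59)), (np.int64(281), np.int64(467), np.int64(-564))]
284 [(np.int64(444), np.int64(-15), np.int64(73)), (np.int64(435), np.int64(-15), np.int64(56)), (np.int64(426), np.int64(-15), np.int64(57)), (np.int64(416), np.int64(-16), np.int64(55)), (np.int64(407), np.int64(-16), np.int64(45)), (np.int64(397), np.int64(-16), np.int64(44)), (np.int64(388), np.int64(-16), np.int64(43)), (np.int64(378), np.int64(-17), np.int64(43)), (np.int64(368), np.int64(-17), np.int64(17)), (np.int64(359), np.int64(-18), np.int64(14)), (np.int64(350), np.int64(-17
[... 3362 characters left out ...]
(np.int64(733), np.int64(130), np.int64(9)), (np.int64(712), np.int64(129), np.int64(8)), (np.int64(690), np.int64(128), np.int64(10)), (np.int64(669), np.int64(127), np.int64(10)), (np.int64(647), np.int64(126), np.int64(13)), (np.int64(619), np.int64(121), np.int64(43)), (np.int64(599), np.int64(121), np.int64(42)), (np.int64(573), np.int64(116), np.int64(71)), (np.int64(558), np.int64(118), np.int64(52)), (np.int64(537), np.int64(116), np.int64(57)), (np.int64(517), np.int64(115), np.int64(64))]
receiver_mouth [0.4221 0.2721 0.047 ]
fine_sieve_mid [0.547  0.1153 0.0326]
medium_sieve_mid [ 0.4226 -0.2568  0.033 ]
coarse_sieve_mid [ 0.5607 -0.0964  0.0308]
lid_knob [ 0.4459 -0.0144  0.0308]
```

servo_tool(moves=[[[0, 0, -8.5], [0, 0, -0.03], 100], [[0, 0, -8.5], [0, 0, 0], 100], [[0, 0, -8.5], [0, 0, 0], 100], [[0, 0, -8.5], [0, 0, 0], 100], [[0, 0, -8.5], [0, 0, 0], 100], [[0, 0, -8.5], [0, 0, 0], 100], [[0, 0, -8.5], [0, 0, 0], 100], [[0, 0, -8.5], [0, 0, 0], 100], [[0, 0, -4.5], [0, 0, 0], 100]])

```text
time: 2.2
ee_pos: [0.1651, -0.5246, 0.2613]
tcp_rot: [180.0, -0.0, 90.3]
wrist_force: [0.1, 0.0, 0.2]
opening: 0.0854
grasp_force: 0.0
```

servo_tool(moves=[[[0, 0, 0], [0.04, 0.024, 0.005], 100], [[0, 0, 0], [0.04, 0.024, 0.005], 100], [[0, 0, 0], [0.04, 0.024, 0.005], 100], [[0, 0, 0], [0.04, 0.024, 0.005], 100], [[0, 0, 0], [0.04, 0.024, 0.005], 100], [[0, 0, 0], [0.04, 0.024, 0.005], 100], [[0, 0, 0], [0.04, 0.024, 0.005], 100], [[0, 0, 0], [0.04, 0.024, 0.005], 100]])

```text
time: 3.0
ee_pos: [0.3578, -0.2031, 0.2214]
tcp_rot: [180.0, 0.0, 89.9]
wrist_force: [0.6, 0.5, -0.7]
opening: 0.085
grasp_force: 0.0
```

servo_tool(moves=[[[0, 0, 0], [0.04, 0.024, 0], 100], [[0, 0, 0], [0.04, 0.024, 0], 100], [[0, 0, 0], [0.04, 0.024, 0], 100], [[0, 0, 0], [0.04, 0.024, 0], 100], [[0, 0, 0], [0.04, 0.024, 0], 100], [[0, 0, 0], [0.04, 0.024, 0], 100], [[0, 0, 0], [0.04, 0.024, 0], 100], [[0, 0, 0], [0.04, 0.024, 0], 100], [[0, 0, 0], [0, 0, 0.03], 100], [[0, 0, 0], [0, 0, 0], 100]])

```text
time: 4.0
ee_pos: [0.5484, 0.116, 0.1873]
tcp_rot: [-179.7, 0.1, 90.1]
wrist_force: [-0.8, -0.3, -0.1]
opening: 0.0853
grasp_force: 0.0
```

```bash
cat >> h.py <<'E'
def look(fn,names,zs):
    o=get_obs(); print(o["time"],o["ee_pos"].round(4),o["tcp_rot"].round(2),o["q"].round(1))
    p,d,c=marks("wrist",names)
    for n,z in zip(names,zs):
        r=circle("wrist",n,z); print(n,r and r[0])
    if fn: cv2.imwrite("pics/"+fn,p[:,:,::-1])
E
python3 -c "
from h import *
look('w1.png',['fine_sieve_mid'],[.069])"
```

```text
4.0 [0.5484 0.116  0.1873] [-1.7966e+02  8.0000e-02  9.0080e+01] [ 11.9   6.1   6.4  90.7  -0.  101.9]
wrist fine_sieve_mid 0.98 [0.5467 0.1148 0.0576]
fine_sieve_mid [0.5474 0.1158 0.0309]
```

View pics/w1.png

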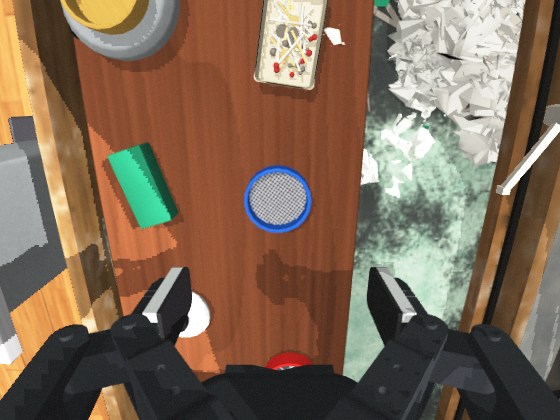

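The wrist view shows blue at (278,199), clear of everything around it, and its position agrees with the top view. I'll descend and grip.

servo_tool(force=40, moves=[[[0, 0, 0], [0, -0.001, 0.04], 100], [[0, 0, 0], [0, 0, 0.04], 100], [[0, 0, 0], [0, 0, 0.035], 100], [[0, 0, 0], [0, 0, 0.015], 100], [[0, 0, 0], [0, 0, 0.01], 100], [[0, 0, 0], [0, 0, 0], 60], [[0, 0, 0], [0, 0, 0], 40], [[0, 0, 0], [0, 0, 0], 40], [[0, 0, 0], [0, 0, 0], 40], [[0, 0, 0], [0, 0, 0], 40]])

```text
time: 5.15
ee_pos: [0.5496, 0.1153, 0.0536]
tcp_rot: [179.8, -0.0, 90.0]
wrist_force: [-0.6, 0.1, 6.4]
opening: 0.0575
grasp_force: 43.8
```

```bash
python3 -c "
from h import *
look('w2.png',['fine_sieve_mid'],[.069]); o=get_obs(); print(o['wrist_force'],o['torque'],o['opening'],o['ee_pos'])"
```

```text
5.15 [0.5496 0.1153 0.0536] [ 1.7981e+02 -3.0000e-02  8.9960e+01] [ 11.9   6.7  -7.8  75.4  -0.  101.9]
wrist fine_sieve_mid 0.96 [0.5463 0.1156 0.056 ]
fine_sieve_mid [0.5498 0.1198 0.032 ]
[-0.41098774 -0.29269129  6.81359133] [-0.20971844  0.24964323  0.03200217] 0.057129662274996516 [0.54966195 0.11528117 0.05360254]
```

View pics/w2.png

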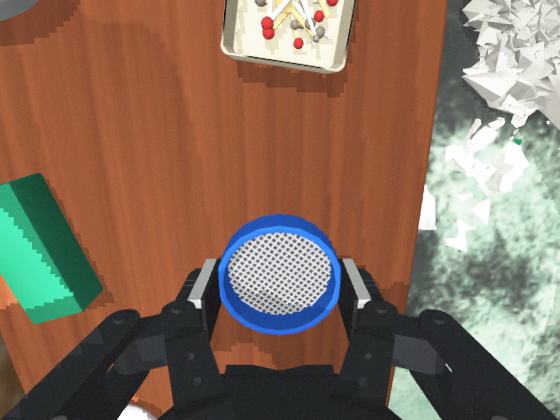

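Blue sits squarely between the pads. I'll lift it and carry it part of the way to the shaker, then look.

servo_tool(moves=[[[0, 0, 0], [0, 0, -0.02], 40], [[0, 0, 0], [0, 0, -0.03], 40], [[0, 0, 0], [0, 0, -0.04], 40], [[0, 0, 0], [0, 0, -0.03], 40], [[0, 0, 0], [0.03, -0.02, 0], 40], [[0, 0, 0], [0.03, -0.02, 0], 40], [[0, 0, 0], [0.03, -0.02, 0], 40], [[0, 0, 0], [0.0, -0.02, 0], 40], [[0, 0, 0], [0, 0, 0], 40]])

```text
time: 6.2
ee_pos: [0.4671, 0.2061, 0.1726]
tcp_rot: [179.9, -0.0, 90.1]
wrist_force: [0.3, -0.7, -0.3]
opening: 0.0569
grasp_force: 43.2
```

```bash
python3 -c "
from h import *
look('w3.png',['fine_sieve_mid','receiver_mouth'],[.18,.073]); o=get_obs(); print(o['wrist_force'],o['opening'],o['grasp_force'])
marks('top',['receiver_mouth']);marks('scene',['receiver_mouth'])"
```

```text
6.2 [0.4671 0.2061 0.1726] [ 1.7994e+02 -3.0000e-02  9.0100e+01] [ 23.8  -1.3  -2.9  88.4   0.  113.7]
wrist receiver_mouth 0.9 [0.4196 0.2787 0.0911]
fine_sieve_mid [0.4691 0.2054 0.0339]
receiver_mouth [0.4268 0.2789 0.0452]
[-0.18588441  0.93452103 -0.90003432] 0.05754241554682012 43.18565456662327
top receiver_mouth 0.53 [0.4272 0.2796 0.0948]
scene receiver_mouth 0.83 [0.4261 0.2782 0.0919]
```

View pics/w3.png

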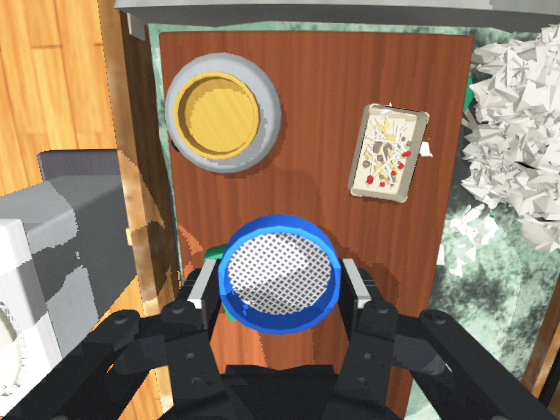

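The wrist view shows blue gripped level at (279,275) and the cup at (218,115). I'll fit the rims from colour and depth.

```bash
cat >> h.py <<'E'
HUE={"brass":(15,30),"blue":(100,125),"yellow":(24,34),"red":(170,190)}
def rim(col,zlo,zhi,cam="wrist",near=None,rad=.05):
    """rim circle (x,y,R), z and plane tilt from colour + depth"""
    c=calibration(cam); p,d=camera(cam)
    h=cv2.cvtColor(p,cv2.COLOR_RGB2HSV).astype(int); a,b=HUE[col]; H=h[...,0]
    m=((H>=a)&(H<=b)|(H+180<=b))&(h[...,1]>120)&(h[...,2]>70)&(d>0)
    ys,xs=np.nonzero(m)
    u=cv2.undistortPoints(np.c_[xs,ys].astype(float)[:,None],c["camera_matrix"],c["dist"])[:,0]
    P=(np.c_[u,np.ones(len(u))]*d[ys,xs][:,None]-c["t"])@c["R"]
    P=P[(P[:,2]>zlo)&(P[:,2]<zhi)]
    if near is not None: P=P[np.hypot(*(P[:,:2]-near).T)<rad]
    if len(P)<20: print(col,"few",len(P)); return
    top=np.percentile(P[:,2],95); Q=P[P[:,2]>top-.004]
    from scipy.optimize import least_squares
    f=least_squares(lambda v:np.hypot(Q[:,0]-v[0],Q[:,1]-v[1])-v[2],[*np.median(Q[:,:2],0),.028],loss="soft_l1",f_scale=.002)
    g=np.linalg.lstsq(np.c_[Q[:,:2]-f.x[:2],np.ones(len(Q))],Q[:,2],rcond=None)[0]
    print(col,cam,len(Q),"xyR",f.x.round(4),"z",g[2].round(4),"slope",g[:2].round(3))
E
python3 -c "
from h import *
print(get_obs()['ee_pos'])
rim('brass',.08,.1,near=(.4255,.279)); rim('blue',.15,.25)
rim('brass',.08,.11,'top',near=(.4255,.279));rim('brass',.08,.11,'scene',near=(.4255,.279))"
```

```text
[0.4688773  0.20486431 0.17111494]
brass wrist 1318 xyR [0.4233 0.2803 0.0278] z 0.0921 slope [0.004 0.001]
blue wrist 2884 xyR [0.4688 0.2072 0.0278] z 0.1854 slope [-0.002  0.005]
brass few 13
brass scene 135 xyR [0.4233 0.2808 0.0278] z 0.0924 slope [0.003 0.004]
```

servo_tool(moves=[[[0, 0, 0], [0.035, -0.022, 0], 40], [[0, 0, 0], [0.038, -0.0235, 0], 40], [[0, 0, 0], [0, 0, 0.02], 40], [[0, 0, 0], [0, 0, 0.02], 40], [[0, 0, 0], [0, 0, 0], 40], [[0, 0, 0], [0, 0, 0], 40]])

```text
time: 7.45
ee_pos: [0.423, 0.2781, 0.1316]
tcp_rot: [-180.0, 0.0, 90.0]
wrist_force: [0.5, -0.2, -0.2]
opening: 0.0572
grasp_force: 43.2
```

```bash
python3 -c "
from h import *
print(get_obs()['ee_pos'])
rim('blue',.13,.2); rim('brass',.08,.1,near=(.4233,.28))
rim('blue',.1,.2,'scene');rim('blue',.1,.2,'top')"
```

```text
[0.4229901  0.27805273 0.13160899]
blue wrist 2931 xyR [0.423  0.2803 0.0278] z 0.1458 slope [-0.001  0.004]
brass wrist 724 xyR [0.423  0.2807 0.0279] z 0.0923 slope [ 0.001 -0.009]
blue scene 116 xyR [0.4235 0.2799 0.0284] z 0.148 slope [-0.058 -0.004]
blue top 63 xyR [0.4246 0.2806 0.029 ] z 0.148 slope [0.003 0.02 ]
```

servo_tool(moves=[[[0, 0, 0], [0, 0, 0.015], 40], [[0, 0, 0], [0, 0, 0.01], 40], [[0, 0, 0], [0, 0, 0.006], 40], [[0, 0, 0], [0, 0, 0.004], 40], [[0, 0, 0], [0, 0, 0.001], 40], [[0, 0, 0], [0, 0, 0], 40]])

```text
time: 8.25
ee_pos: [0.4231, 0.2782, 0.0953]
tcp_rot: [-180.0, -0.0, 90.0]
wrist_force: [-0.3, 0.6, -1.4]
opening: 0.0574
grasp_force: 43.3
```

```bash
python3 -c "
from h import *
print(get_obs()['ee_pos'],get_obs()['wrist_force'])
rim('blue',.1,.2)"
```

```text
[0.42308932 0.27821411 0.09526472] [-0.25011952  0.57458501 -1.3525239 ]
blue wrist 2908 xyR [0.4231 0.2805 0.0278] z 0.1095 slope [-0.     0.005]
```

servo_tool(moves=[[[0, 0, 0], [0, 0, 0], 85], [[0, 0, 0], [0, 0, 0], 95], [[0, 0, 0], [0, 0, -0.01], 100], [[0, 0, 0], [0, 0, -0.03], 100], [[0, 0, 0], [0, 0, -0.03], 100], [[0, 0, 0], [-0.03, 0, -0.02], 100], [[0, 0, 0], [-0.03, 0, 0], 100]])

```text
time: 9.0
ee_pos: [0.424, 0.2185, 0.1892]
tcp_rot: [179.7, -0.1, 90.1]
wrist_force: [0.6, 0.1, -0.3]
opening: 0.0853
grasp_force: 0.0
```

```bash
python3 -c "
from h import *
print(get_obs()['ee_pos'],get_obs()['wrist_force'])
rim('blue',.1,.2)"
```

```text
[0.42395721 0.21845619 0.18920002] [ 0.63706428  0.05842961 -0.28756594]
blue wrist 1251 xyR [0.4231 0.2796 0.0278] z 0.1092 slope [0.    0.001]
```

servo_tool(moves=[[[0, 0, 0], [-0.04, 0, 0], 100], [[0, 0, 0], [-0.04, 0, 0], 100], [[0, 0, 0], [-0.04, 0, 0], 100], [[0, 0, 0], [-0.04, 0, 0], 100], [[0, 0, 0], [-0.04, 0, 0], 100], [[0, 0, 0], [-0.04, 0, 0], 100], [[0, 0, 0], [-0.04, 0, 0], 100], [[0, 0, 0], [-0.04, 0, 0], 100], [[0, 0, 0], [-0.04, 0, 0], 100], [[0, 0, 0], [-0.04, 0, 0], 100], [[0, 0, 0], [-0.04, 0, 0], 100], [[0, 0, 0], [-0.04, 0, 0], 100]])

```text
time: 10.25
ee_pos: [0.4225, -0.2637, 0.1863]
tcp_rot: [179.9, 0.0, 89.9]
wrist_force: [0.5, -0.2, -0.1]
opening: 0.0855
grasp_force: 0.0
```

```bash
python3 -c "
from h import *
camera('wrist')
look(None,['medium_sieve_mid'],[.069])
rim('yellow',.055,.08)"
```

```text
10.3 [ 0.4224 -0.2679  0.1855] [1.7997e+02 1.5000e-01 8.9830e+01] [-32.3  -2.6  -2.8  89.8  -0.1  57.8]
wrist medium_sieve_mid 0.66 [ 0.4176 -0.2607  0.0609]
medium_sieve_mid [ 0.4223 -0.2542  0.0305]
yellow wrist 1459 xyR [ 0.5454 -0.1961  0.1413] z 0.0681 slope [ 0.001 -0.   ]
```

```bash
python3 -c "
from h import *
rim('yellow',.06,.075,near=(.421,-.258),rad=.045)
rim('yellow',.06,.075,'scene',near=(.421,-.258),rad=.045)
print(get_obs()['ee_pos'])"
```

```text
yellow wrist 805 xyR [ 0.4223 -0.26    0.0277] z 0.0681 slope [-0.     0.009]
yellow scene 59 xyR [ 0.4228 -0.2591  0.0281] z 0.0693 slope [-0.004  0.004]
[ 0.42286764 -0.26102489  0.18573209]
```

servo_tool(moves=[[[0, 0, 0], [0.0, 0, 0.04], 100], [[0, 0, 0], [0, 0, 0.04], 100], [[0, 0, 0], [0, 0, 0.03], 100], [[0, 0, 0], [0, 0, 0.014], 100], [[0, 0, 0], [0, 0, 0.005], 100], [[0, 0, 0], [0, 0, 0], 60], [[0, 0, 0], [0, 0, 0], 40], [[0, 0, 0], [0, 0, 0], 40], [[0, 0, 0], [0, 0, 0], 40], [[0, 0, 0], [0, 0, 0], 40]])

```text
time: 11.6
ee_pos: [0.4237, -0.2622, 0.0588]
tcp_rot: [179.8, 0.1, 90.0]
wrist_force: [-1.9, 2.2, 6.4]
opening: 0.0582
grasp_force: 41.2
```

servo_tool(moves=[[[0, 0, 0], [0, 0, -0.02], 40], [[0, 0, 0], [0, 0, -0.03], 40], [[0, 0, 0], [0, 0, -0.04], 40], [[0, 0, 0], [0, 0, -0.03], 40], [[0, 0, 0], [0, 0, -0.01], 40], [[0, 0, 0], [0, 0, 0], 40]])

```text
time: 12.2
ee_pos: [0.4236, -0.2623, 0.1883]
tcp_rot: [179.8, 0.1, 90.0]
wrist_force: [1.0, 0.2, -1.5]
opening: 0.0577
grasp_force: 43.0
```

```bash
python3 -c "
from h import *
print(get_obs()['ee_pos'])
rim('yellow',.15,.25)"
```

```text
[ 0.4235511  -0.26233753  0.1883354 ]
yellow wrist 2751 xyR [ 0.4235 -0.2599  0.0278] z 0.1972 slope [0.002 0.004]
```

servo_tool(moves=[[[0, 0, 0], [0.04, 0, 0], 40], [[0, 0, 0], [0.045, 0, 0], 40], [[0, 0, 0], [0.045, 0, 0], 40], [[0, 0, 0], [0.045, 0, 0], 40], [[0, 0, 0], [0.045, 0, 0], 40], [[0, 0, 0], [0.045, 0, 0], 40], [[0, 0, 0], [0.045, 0, 0], 40], [[0, 0, 0], [0.045, 0, 0], 40], [[0, 0, 0], [0.045, 0, 0], 40], [[0, 0, 0], [0.045, 0, 0], 40], [[0, 0, 0], [0.045, 0, 0], 40], [[0, 0, 0], [0.045, 0, 0], 40]])

```text
time: 13.45
ee_pos: [0.4221, 0.2748, 0.1844]
tcp_rot: [-179.9, 0.1, 90.0]
wrist_force: [0.9, -0.4, -0.0]
opening: 0.0579
grasp_force: 43.0
```

servo_tool(moves=[[[0, 0, 0], [0.005, 0, 0.01], 40], [[0, 0, 0], [0, 0, 0.02], 40], [[0, 0, 0], [0, 0, 0], 40], [[0, 0, 0], [0, 0, 0], 40]])

```text
time: 13.85
ee_pos: [0.4225, 0.2774, 0.1553]
tcp_rot: [-179.9, 0.1, 89.9]
wrist_force: [-0.1, -0.1, 0.4]
opening: 0.0578
grasp_force: 43.2
```

```bash
python3 -c "
from h import *
print(get_obs()['ee_pos'])
rim('yellow',.14,.25);rim('blue',.1,.13,near=(.423,.28));rim('blue',.1,.13,'scene',near=(.423,.28));rim('yellow',.14,.25,'scene',near=(.423,.28))"
```

```text
[0.42252704 0.27738011 0.15530473]
yellow wrist 2746 xyR [0.4225 0.2798 0.0278] z 0.1642 slope [-0.003  0.003]
blue wrist 651 xyR [0.4233 0.2798 0.0281] z 0.1091 slope [0.003 0.001]
blue scene 108 xyR [0.423  0.2807 0.0279] z 0.1101 slope [-0.005  0.003]
yellow scene 78 xyR [0.4238 0.2798 0.0279] z 0.1663 slope [-0.001  0.013]
```

servo_tool(moves=[[[0, 0, 0], [0, 0, 0.015], 40], [[0, 0, 0], [0, 0, 0.012], 40], [[0, 0, 0], [0, 0, 0.006], 40], [[0, 0, 0], [0, 0, 0.004], 40], [[0, 0, 0], [0, 0, 0.001], 40], [[0, 0, 0], [0, 0, 0], 40]])

```text
time: 14.65
ee_pos: [0.4231, 0.2782, 0.1183]
tcp_rot: [180.0, -0.0, 90.0]
wrist_force: [0.7, 0.2, -0.7]
opening: 0.0579
grasp_force: 43.2
```

```bash
python3 -c "
from h import *
print(get_obs()['ee_pos'],get_obs()['wrist_force'])
rim('yellow',.11,.2)"
```

```text
[0.42309157 0.27824706 0.11832557] [ 0.70288258  0.223368   -0.74875496]
yellow wrist 2767 xyR [0.423  0.2806 0.0278] z 0.1272 slope [-0.001  0.005]
```

servo_tool(moves=[[[0, 0, 0], [0, 0, 0.001], 60], [[0, 0, 0], [0, 0, 0], 85], [[0, 0, 0], [0, 0, 0], 95], [[0, 0, 0], [0, 0, -0.01], 100], [[0, 0, 0], [0, 0, -0.03], 100], [[0, 0, 0], [0, 0, -0.03], 100], [[0, 0, 0], [-0.03, 0, -0.01], 100], [[0, 0, 0], [-0.03, 0.0, 0], 100]])

```text
time: 15.5
ee_pos: [0.4236, 0.2183, 0.2001]
tcp_rot: [179.8, -0.1, 90.1]
wrist_force: [0.6, 0.2, -0.4]
opening: 0.0855
grasp_force: 0.0
```

```bash
python3 -c "
from h import *
print(get_obs()['ee_pos'])
rim('yellow',.115,.14,near=(.423,.28))"
```

```text
[0.42364655 0.21830732 0.20010029]
yellow wrist 1326 xyR [0.4231 0.2798 0.0278] z 0.1261 slope [0.002 0.002]
```

servo_tool(moves=[[[0, 0, 0], [-0.04, 0.017, 0], 100], [[0, 0, 0], [-0.04, 0.017, 0], 100], [[0, 0, 0], [-0.04, 0.017, 0], 100], [[0, 0, 0], [-0.04, 0.017, 0], 100], [[0, 0, 0], [-0.04, 0.017, 0], 100], [[0, 0, 0], [-0.04, 0.017, 0], 100], [[0, 0, 0], [-0.04, 0.017, 0], 100], [[0, 0, 0], [-0.035, 0.018, 0], 100], [[0, 0, 0], [0, 0, 0], 100], [[0, 0, 0], [0, 0, 0], 100]])

```text
time: 16.55
ee_pos: [0.5599, -0.0976, 0.1975]
tcp_rot: [-180.0, -0.0, 89.9]
wrist_force: [0.6, 0.7, 0.3]
opening: 0.0853
grasp_force: 0.0
```

```bash
python3 -c "
from h import *
print(get_obs()['ee_pos'])
rim('red',.06,.075,near=(.562,-.097));rim('red',.06,.075,'scene',near=(.562,-.097))"
```

```text
[ 0.559886   -0.097633    0.19749642]
red wrist 711 xyR [ 0.5604 -0.0964  0.0278] z 0.0682 slope [0.001 0.01 ]
red scene 59 xyR [ 0.5604 -0.0961  0.0281] z 0.0695 slope [-0.016 -0.009]
```

servo_tool(moves=[[[0, 0, 0], [0.0, 0, 0.04], 100], [[0, 0, 0], [0, 0, 0.04], 100], [[0, 0, 0], [0, 0, 0.04], 100], [[0, 0, 0], [0, 0, 0.014], 100], [[0, 0, 0], [0, 0, 0.005], 100], [[0, 0, 0], [0, 0, 0], 60], [[0, 0, 0], [0, 0, 0], 40], [[0, 0, 0], [0, 0, 0], 40], [[0, 0, 0], [0, 0, 0], 40], [[0, 0, 0], [0, 0, 0], 40]])

```text
time: 17.65
ee_pos: [0.561, -0.0968, 0.0614]
tcp_rot: [179.8, 0.0, 90.0]
wrist_force: [-3.5, 2.0, 7.7]
opening: 0.0571
grasp_force: 40.8
```

servo_tool(moves=[[[0, 0, 0], [0, 0, -0.02], 40], [[0, 0, 0], [0, 0, -0.03], 40], [[0, 0, 0], [0, 0, -0.04], 40], [[0, 0, 0], [0, 0, -0.04], 40], [[0, 0, 0], [0, 0, -0.01], 40], [[0, 0, 0], [0, 0, 0], 40]])

```text
time: 18.25
ee_pos: [0.561, -0.0971, 0.2015]
tcp_rot: [179.7, 0.1, 90.0]
wrist_force: [-0.4, -0.1, -0.5]
opening: 0.0572
grasp_force: 42.7
```

```bash
python3 -c "
from h import *
print(get_obs()['ee_pos'])
rim('red',.15,.25)"
```

```text
[ 0.56103438 -0.09712161  0.20152987]
red wrist 2676 xyR [ 0.5609 -0.0962  0.0279] z 0.2081 slope [-0.032  0.009]
```

servo_tool(moves=[[[0, 0, 0], [0.04, -0.015, 0], 40], [[0, 0, 0], [0.042, -0.015, 0], 40], [[0, 0, 0], [0.042, -0.015, 0], 40], [[0, 0, 0], [0.042, -0.015, 0], 40], [[0, 0, 0], [0.042, -0.015, 0], 40], [[0, 0, 0], [0.042, -0.015, 0], 40], [[0, 0, 0], [0.042, -0.016, 0], 40], [[0, 0, 0], [0.042, -0.016, 0], 40], [[0, 0, 0], [0.042, -0.016, 0], 40], [[0, 0, 0], [0, 0, 0.02], 40], [[0, 0, 0], [0, 0, 0], 40], [[0, 0, 0], [0, 0, 0], 40]])

```text
time: 19.5
ee_pos: [0.4215, 0.2785, 0.1772]
tcp_rot: [-179.9, 0.1, 90.0]
wrist_force: [0.5, 0.6, -0.5]
opening: 0.0569
grasp_force: 42.9
```

```bash
python3 -c "
from h import *
print(get_obs()['ee_pos'])
rim('red',.15,.25);rim('yellow',.11,.14,near=(.423,.28));rim('red',.15,.25,'scene',near=(.423,.28))"
```

```text
[0.421523   0.27852852 0.17716959]
red wrist 2657 xyR [0.4216 0.2795 0.0278] z 0.1838 slope [0.042 0.004]
yellow wrist 658 xyR [0.4233 0.2801 0.028 ] z 0.1263 slope [ 0.   -0.01]
red scene 123 xyR [0.4225 0.279  0.0284] z 0.1867 slope [-0.105 -0.02 ]
```

```bash
python3 -c "
from h import *
p,d=camera('wrist'); cv2.imwrite('pics/w5.png',p[:,:,::-1])
rim('red',.15,.25,near=(.4225,.279),rad=.033)"
```

```text
red wrist 2648 xyR [0.4226 0.2795 0.0278] z 0.1851 slope [-0.002  0.003]
```

View pics/w5.png

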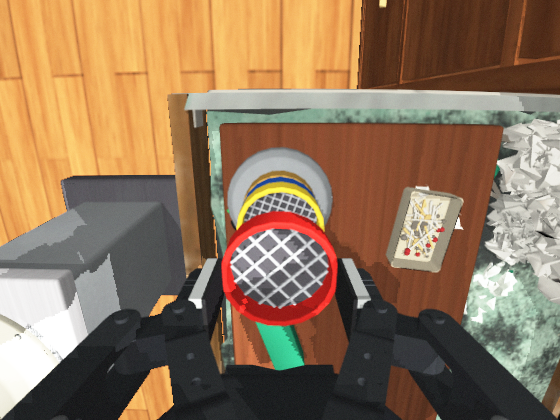

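The wrist view shows red held level at (279,268), in line with yellow and blue seated below it. I'll lower it.

servo_tool(moves=[[[0, 0, 0], [0.0, 0, 0.018], 40], [[0, 0, 0], [0, 0, 0.013], 40], [[0, 0, 0], [0, 0, 0.006], 40], [[0, 0, 0], [0, 0, 0.004], 40], [[0, 0, 0], [0, 0, 0.001], 40], [[0, 0, 0], [0, 0, 0], 40]])

```text
time: 20.35
ee_pos: [0.4222, 0.2793, 0.1367]
tcp_rot: [180.0, -0.0, 90.0]
wrist_force: [-0.6, -0.5, -0.2]
opening: 0.0569
grasp_force: 42.9
```

```bash
python3 -c "
from h import *
print(get_obs()['ee_pos'],get_obs()['wrist_force'])
rim('red',.12,.2,near=(.4225,.279),rad=.033)"
```

```text
[0.42221775 0.27925026 0.13672581] [-0.62551015 -0.48090534 -0.15286816]
red wrist 2681 xyR [0.4221 0.2802 0.0278] z 0.143 slope [-0.002  0.004]
```

servo_tool(moves=[[[0, 0, 0], [0, 0, 0.001], 60], [[0, 0, 0], [0, 0, 0], 85], [[0, 0, 0], [0, 0, 0], 95], [[0, 0, 0], [0, 0, -0.01], 100], [[0, 0, 0], [0, 0, -0.03], 100], [[0, 0, 0], [0, 0, -0.03], 100], [[0, 0, 0], [-0.03, 0, -0.01], 100], [[0, 0, 0], [-0.03, 0.0, 0], 100]])

```text
time: 21.2
ee_pos: [0.4226, 0.2193, 0.2179]
tcp_rot: [179.8, -0.1, 90.1]
wrist_force: [0.5, 0.0, 0.3]
opening: 0.0855
grasp_force: 0.0
```

```bash
python3 -c "
from h import *
print(get_obs()['ee_pos'])
rim('red',.13,.16,near=(.423,.28))"
```

```text
[0.42258018 0.21926852 0.21786879]
red wrist 1366 xyR [0.4222 0.2795 0.0278] z 0.1431 slope [-0.001  0.   ]
```

servo_tool(moves=[[[0, 0, 0], [-0.04, 0.004, 0], 100], [[0, 0, 0], [-0.04, 0.004, 0], 100], [[0, 0, 0], [-0.04, 0.004, 0], 80], [[0, 0, 0], [-0.04, 0.004, 0], 60], [[0, 0, 0], [-0.04, 0.004, 0], 60], [[0, 0, 0], [-0.034, 0.003, 0], 60], [[0, 0, 0], [0, 0, 0.02], 60], [[0, 0, 0], [0, 0, 0.02], 60], [[0, 0, 0], [0, 0, 0], 60], [[0, 0, 0], [0, 0, 0], 60]])

```text
time: 22.25
ee_pos: [0.4448, -0.0147, 0.1761]
tcp_rot: [180.0, -0.0, 90.0]
wrist_force: [0.5, -0.2, -0.2]
opening: 0.0511
grasp_force: 0.0
```

```bash
cat >> h.py <<'E'
def lid(zlo,zhi,near,rad=.035,fn=None):
    """knob top centre & disc from wrist depth"""
    c=calibration("wrist"); p,d=camera("wrist")
    if fn: cv2.imwrite("pics/"+fn,p[:,:,::-1])
    ys,xs=np.nonzero(d>0)
    u=cv2.undistortPoints(np.c_[xs,ys].astype(float)[:,None],c["camera_matrix"],c["dist"])[:,0]
    P=(np.c_[u,np.ones(len(u))]*d[ys,xs][:,None]-c["t"])@c["R"]
    P=P[(P[:,2]>zlo)&(P[:,2]<zhi)&(np.hypot(*(P[:,:2]-near).T)<rad)]
    top=np.percentile(P[:,2],98); K=P[P[:,2]>top-.003]
    print("knob",len(K),cv2.minEnclosingCircle(K[:,:2].astype(np.float32)),K.mean(0).round(4))
    D=P[P[:,2]<top-.012]
    if len(D)>30:
        f=np.median(D[:,2]); D=D[abs(D[:,2]-f)<.004]
        print("disc",len(D),cv2.minEnclosingCircle(D[:,:2].astype(np.float32)),D.mean(0).round(4),np.linalg.lstsq(np.c_[D[:,:2]-D.mean(0)[:2],np.ones(len(D))],D[:,2],rcond=None)[0].round(3))
E
python3 -c "
from h import *
print(get_obs()['ee_pos'])
marks('wrist',['lid_knob'])
lid(.05,.085,(.446,-.014),fn='w6.png')"
```

```text
[ 0.44480544 -0.01474062  0.17607958]
wrist lid_knob 0.92 [ 0.4428 -0.0157  0.0672]
knob 406 ((0.44405245780944824, -0.014117764309048653), 0.010108154267072678) [ 0.4442 -0.0136  0.0733]
disc 2857 ((0.4438706636428833, -0.01376059465110302), 0.029762418940663338) [ 0.4441 -0.0116  0.0565] [0.002 0.002 0.056]
```

View pics/w6.png

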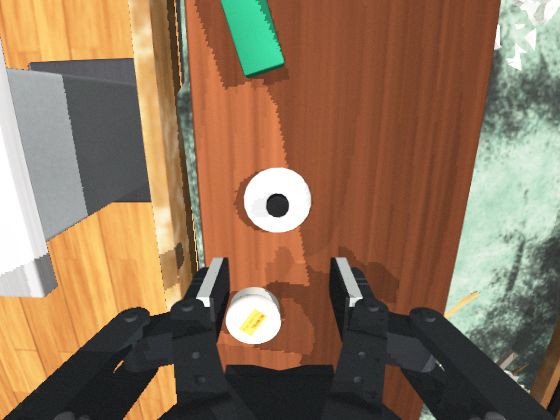

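The wrist view shows the lid at (278,200) with its knob at (277,205). The tin is at (253,315), outside the path of the fingers. I'll descend onto the knob with the fingers half closed.

servo_tool(moves=[[[0, 0, 0], [0.0005, -0.0005, 0.04], 50], [[0, 0, 0], [0, 0, 0.04], 45], [[0, 0, 0], [0, 0, 0.02], 45], [[0, 0, 0], [0, 0, 0.01], 45], [[0, 0, 0], [0, 0, 0.003], 45], [[0, 0, 0], [0, 0, 0], 45], [[0, 0, 0], [0, 0, 0], 45]])

```text
time: 23.1
ee_pos: [0.4453, -0.0143, 0.0637]
tcp_rot: [179.9, 0.0, 90.0]
wrist_force: [0.3, -0.4, 0.9]
opening: 0.0382
grasp_force: 0.0
```

servo_tool(moves=[[[0, 0, 0], [0, 0, 0], 35], [[0, 0, 0], [0, 0, 0], 20], [[0, 0, 0], [0, 0, 0], 10], [[0, 0, 0], [0, 0, 0], 10], [[0, 0, 0], [0, 0, 0], 10]])

```text
time: 23.6
ee_pos: [0.4449, -0.0144, 0.0633]
tcp_rot: [179.9, 0.0, 90.0]
wrist_force: [-0.6, 0.4, 7.0]
opening: 0.0177
grasp_force: 38.9
```

```bash
python3 -c "
from h import *
o=get_obs();print(o['ee_pos'],o['wrist_force'],o['grasp_force'],o['opening'])
lid(.05,.085,(.446,-.014),fn='w7.png')"
```

```text
[ 0.44493214 -0.01435723  0.06330337] [-0.63437552  0.35470978  6.95308286] 38.90099287033081 0.017709662153845934
knob 356 ((0.4448290765285492, -0.0072753457352519035), 0.022531727328896523) [ 0.4447 -0.0062  0.0827]
disc 4827 ((0.4450605511665344, -0.013576185330748558), 0.030182885006070137) [ 0.4449 -0.0035  0.0563] [ 0.    -0.005  0.056]
```

View pics/w7.png

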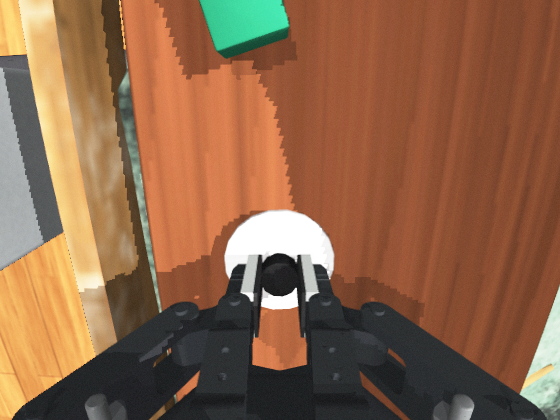

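The knob is gripped at (280,274). I'll lift and carry the lid over the stack.

servo_tool(moves=[[[0, 0, 0], [0, 0, -0.02], 10], [[0, 0, 0], [0, 0, -0.04], 10], [[0, 0, 0], [0, 0, -0.04], 10], [[0, 0, 0], [0, 0, -0.037], 10], [[0, 0, 0], [0.04, -0.003, 0], 10], [[0, 0, 0], [0.042, -0.003, 0], 10], [[0, 0, 0], [0.042, -0.003, 0], 10], [[0, 0, 0], [0.042, -0.003, 0], 10], [[0, 0, 0], [0.042, -0.003, 0], 10], [[0, 0, 0], [0.042, -0.004, 0], 10], [[0, 0, 0], [0.043, -0.004, 0], 10]])

```text
time: 24.75
ee_pos: [0.4211, 0.2804, 0.1994]
tcp_rot: [180.0, -0.0, 90.0]
wrist_force: [1.3, -0.8, -1.7]
opening: 0.0178
grasp_force: 39.2
```

servo_tool(moves=[[[0, 0, 0], [0, 0, 0.01], 10], [[0, 0, 0], [0, 0, 0], 10], [[0, 0, 0], [0, 0, 0], 10], [[0, 0, 0], [0, 0, 0], 10]])

```text
time: 25.15
ee_pos: [0.4219, 0.2777, 0.1897]
tcp_rot: [180.0, -0.0, 89.9]
wrist_force: [0.4, -0.4, -0.1]
opening: 0.0178
grasp_force: 39.3
```

```bash
python3 -c "
from h import *
o=get_obs();print(o['ee_pos'],o['wrist_force'],o['opening'])
rim('red',.13,.15,near=(.422,.28))
rim('red',.13,.15,'scene',near=(.422,.28))
lid(.165,.23,(.422,.28),fn='w8.png')"
```

```text
[0.42187054 0.2777229  0.18973191] [ 0.35677149 -0.41501022 -0.1101828 ] 0.017783387785386788
red wrist 672 xyR [0.4225 0.2796 0.0282] z 0.1432 slope [-0.001 -0.003]
red scene 137 xyR [0.4226 0.2804 0.0281] z 0.1432 slope [ 0.005 -0.003]
knob 748 ((0.4217125475406647, 0.2845854163169861), 0.02541932836174965) [0.4219 0.2826 0.2268]
disc 4820 ((0.42200055718421936, 0.27859580516815186), 0.030100317671895027) [0.4219 0.2886 0.1827] [-0.002 -0.006  0.183]
```

View pics/w8.png

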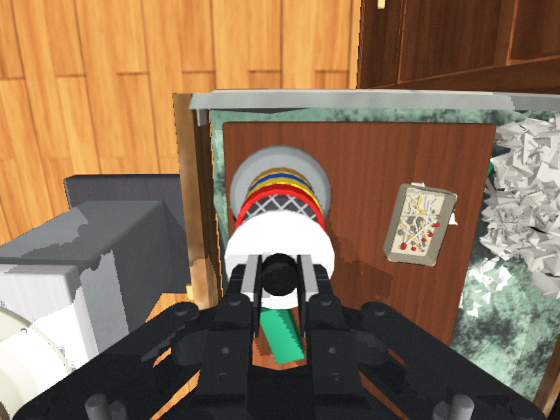

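The lid hangs level at about (279,255) above the seated stack. I'll correct y by 1 mm and lower it.

servo_tool(moves=[[[0, 0, 0], [0.001, 0.0005, 0.014], 10], [[0, 0, 0], [0, 0, 0.01], 10], [[0, 0, 0], [0, 0, 0.006], 10], [[0, 0, 0], [0, 0, 0.003], 10], [[0, 0, 0], [0, 0, 0.002], 10], [[0, 0, 0], [0, 0, 0], 10], [[0, 0, 0], [0, 0, 0], 10]])

```text
time: 26.0
ee_pos: [0.4218, 0.2795, 0.1553]
tcp_rot: [180.0, -0.0, 90.0]
wrist_force: [-4.6, -2.5, 7.6]
opening: 0.0179
grasp_force: 40.0
```

```bash
python3 -c "
from h import *
o=get_obs();print(o['ee_pos'],o['wrist_force'],o['opening'])
lid(.13,.2,(.422,.28))"
```

```text
[0.42181104 0.27952789 0.15532496] [-4.60242261 -2.47798562  7.61850859] 0.01793691717113554
knob 601 ((0.42293402552604675, 0.2886923849582672), 0.0321790911257267) [0.4218 0.2887 0.1983]
disc 4815 ((0.42174655199050903, 0.27980008721351624), 0.030515313148498535) [0.4216 0.2902 0.1482] [-0.002 -0.008  0.148]
```

Lid home, with light contact. I'll release gently, rise and check.

servo_tool(moves=[[[0, 0, 0], [0, 0, 0], 25], [[0, 0, 0], [0, 0, 0], 45], [[0, 0, 0], [0, 0, 0], 50], [[0, 0, 0], [0, 0, -0.01], 50], [[0, 0, 0], [0, 0, -0.03], 50], [[0, 0, 0], [0, 0, -0.03], 50], [[0, 0, 0], [-0.04, 0, -0.01], 50], [[0, 0, 0], [-0.04, 0, 0], 50], [[0, 0, 0], [0, 0, 0], 50], [[0, 0, 0], [0, 0, 0], 50]])

```text
time: 27.05
ee_pos: [0.4223, 0.1992, 0.2351]
tcp_rot: [179.9, -0.0, 89.9]
wrist_force: [0.2, 0.4, -0.4]
opening: 0.0429
grasp_force: 0.0
```

```bash
python3 -c "
from h import *
o=get_obs();print(o['ee_pos'],o['wrist_force'],o['opening'])
lid(.13,.2,(.422,.28),fn='w9.png')
rim('red',.13,.15,near=(.422,.28),cam='scene')
marks('top',N[5:])"
```

```text
[0.42228789 0.19921935 0.23508839] [ 0.2334613   0.43760858 -0.37882744] 0.04294193064470941
knob 713 ((0.42207276821136475, 0.28015655279159546), 0.01021144911646843) [0.4218 0.2803 0.1652]
disc 4999 ((0.42200973629951477, 0.28009670972824097), 0.030129985883831978) [0.4217 0.2809 0.1484] [-0.001 -0.002  0.148]
red scene 51 xyR [0.4234 0.2795 0.0294] z 0.1424 slope [0.025 0.015]
top white_tin_mid 0.83 [ 0.4174 -0.1321  0.059 ]
top wax_mid 0.74 [0.4252 0.1249 0.057 ]
top burr_tray_mid 0.85 [0.5556 0.2482 0.0552]
```

View pics/w9.png

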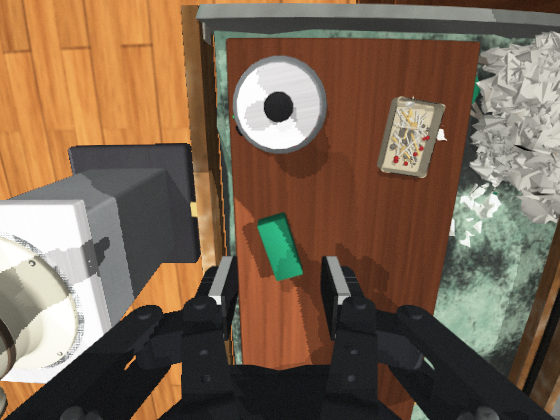

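The lid lies level and centred on the stack at (279,105), and the disc height of 0.148 m matches home. The wax and tray in this view are where they were, and the top camera finds the tin in place too.

```bash
python3 -c "
from workcell import *
print(job_done())"
```

```text
the job is handed in; nothing more can be done
None
```

The sieve stack is built and handed in: blue, yellow and red sieves, then the lid, measured level and fully home in the brass cup, with the white tin, wax block and burr tray where they were; the hand-in gave no verdict.

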